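# Drop the guard gate's gravity latch into its keeper

## Robot

A 6-joint arm with a two-finger parallel gripper is mounted at the origin on the work surface; the furniture and walls round the work are solid. World frame = base frame: x ahead of the robot, y to its left, z up, the work surface at z = 0. Lengths are in m, angles in rad, forces in N, time in s.
With the tool pointing down it reaches from about 0.275 to 0.875 m from the base axis. Payload 12.5 kg.
Tool frame: the origin (TCP) lies midway between the tips of the shut fingers; the grasp point (between the pads) lies 19 mm behind it (bot.pinch_z is the distance from the TCP to the grasp point, in m); z points along the fingers, y is the line along which they close (so a half turn about z gives the same grasp; the last joint's range is limited). The gripper opens to 85 mm and grips with 20 to 120 N. Pads are 22 mm wide; open, the fingers measure 114 mm over their backs; the gripper's body (76 mm by 85 mm) begins 54 mm behind the grasp point. The pads swing forward as they close: fully open they stand 13 mm farther back than shut.
Start: joints at [-1.409, 0.351, 1.652, -0, 1.139, -0.085], TCP at [0.134, -0.533, 0.231] pointing down, gripper open.
Joint ranges: [-2.75, 2.75], [-0.79, 2.1], [0.01, 2.65], [-1.57, 4.71], [0.07, 3.14], [-2.87, 2.87]. Speed limits (rad/s): [2.22, 2.22, 2.79, 3.14, 3.14, 3.14].

## Interface

Orientations are given as a unit quaternion [x, y, z, w].
In Python, from rig import bot gives the robot as it stands. Calls block until the motion is done:
- bot.goto(position, orientation): joint-space move of the TCP to a pose.
- bot.move_straight(position, orientation=None, feed=0.15): straight line of the TCP; orientation=None keeps the orientation; feed is the mean speed in m/s.
- bot.goto_joints(angles): joint-space move.
- bot.grip(opening, newtons=None): finger opening in m; newtons is the grip in N (None keeps the last); returns when the fingers have stopped.
- bot.hold(seconds).
- bot.solve_ik(position, orientation): joint angles nearest the present ones, or None.
- bot.capture(name): name is "side" or "top"; returns (picture, depth): 480x640x3 uint8, blue, green, red; 480x640 float32, m along the optical axis (not along the pixel's ray), 0 where there is no reading.
- bot.camera_model(name): a dict with "fx", "fy", "cx", "cy" (pixels), "k1" (the pictures are not rectified: a ray, as slopes to the right and down, at radius r is drawn at 1 + k1 r^2 times it, then the intrinsics apply), "extrinsics" (4x4, takes a point from camera to world coordinates). Camera axes: x right, y down, z forward; pixel columns grow to the right and rows downward; lengths in m; the calibration is good to about 2 mm. A picture is of the moment at which its call begins. camera_model takes no time and is no camera call.
A pose or a line that the arm cannot do raises bot.PlanningError and nothing moves.
- bot.sign_off(): hands the job in; it is judged then, once.
Readings, each from a call of its own:
- bot.read_t(): time.
- bot.read_joints(): joint angles.
- bot.read_qd(): joint speeds.
- bot.read_joint_torque(): joint torques, N m.
- bot.read_eef_pos(): TCP position.
- bot.read_tool_rot(): TCP orientation.
- bot.read_force(): force on the tool from outside, world axes, zero at the start.
- bot.read_wrist_torque(): the same for the moment, N m.
- bot.read_finger_gap(): finger opening in m.
- bot.read_grip_force(): force on a finger pad.
Only numpy, scipy, OpenCV 4.12 (cv2) and the standard library are available. Lean on these libraries where they do the work, as an engineer would, in place of code of your own. Each camera call takes 0.05 s, during which the arm holds its last target. There are 200 camera calls.

## Task

Shut and latch the sliding gate of the bench guard: lift its latch bar, bring it over the keeper's tooth until the nose gently meets the rubber buffer, then let the bar drop fully into the notch so that the gate stays shut by itself. How far the keeper stands along the rail has to be found by touch: lean on the keeper with less than 15 N at any time, and do not disturb the things lying around.

Things in the scene. Friction and masses are not known exactly. Their poses are not given: they have to be found in the camera images.
- guard: Low bench guard fixed on the workbench: base plate 155 x 400 x 8 mm, grey walls to 60 mm. Origin: middle of its underside; x away from the robot, y along the gate's travel (closing is +y, towards the keeper), z up. Gate, latch bar and keeper lie in its plane x = -45 mm, the front edge. The gate is a frame 185 mm long, 50 mm high; the stile with the bar's pivot reaches 104 mm.
- gate (a joint): Sliding gate, m: 0 open, grows as it shuts (limit 0.13). The rail drags with about 0.8 N; a 15 N/m return spring (no force at 0) pulls it open, so past about 0.055 it slides back unless held or latched. Latched it reads about 0.085 plus the strike's setting (see keeper: -0.015 to 0.015). With the bar not lifted the tooth stops it at about 0.045 plus the setting.
- latch (a joint): Angle of the latch bar about its pivot on the gate, rad: 0 = level, down on its rest (also when fully dropped in the notch); positive = nose end lifted (limit 0.9). The nose clears the tooth above about 0.14. Let go, the bar (0.27 kg) falls by its own weight.
- latch_bar: Steel gravity latch bar, 10 mm thick (x), 14 mm high. Origin at its pivot, 88 mm above the workbench, at guard (-45, -75, 88) mm when gate = 0, moving with the gate; y along the bar from pivot to nose, x the pivot axis (guard's x). The nose at the end spans y = 125 to 135 mm and hangs to 26 mm below the pivot line.
- bar_grip (a point): Centre of the black grip block on the latch bar, 80 mm from the pivot along the bar, 10 mm above the pivot line (98 mm above the workbench with the bar down). The grip is 14 mm thick (x, the way to pinch it), 32 mm long along the bar, 34 mm high (17 mm above and below this point). Below it there is nothing down to the base plate or the gate's top edge at 50 mm. Axes as the bar's.
- keeper: Keeper at the end of the gate's travel. Origin: on the guard's underside at guard (-45, 145, 0) mm, axes as the guard's. A dark foot, 104 mm long, carries an adjustable steel strike (tooth, notch, stop post, rubber buffer), which has been set somewhere within 15 mm either way along y and stays put. Its setting is not measured: feel or look for it.
- notch (a point): Where the middle of the notch's mouth is with the strike in MID-setting (the real one is up to 15 mm off along y), 79 mm above the workbench. Axes as the guard's. From here in y: blunt tooth -37.5 to -7.5 mm, top level with this point; notch -7.5 to +7.5 mm, 27 mm deep; rubber buffer face at +7.5 mm, 23 mm below to 35 mm above, yields 1 mm per 8 N, at most 7 mm; stop post behind it, 118 mm high.
- screwdriver: red-handled screwdriver, 172 x 22 x 22 mm, lying in front of the gate; origin at the middle of its underside; a bystander.
- foot: round black rubber foot, 40 mm wide, 21 mm high, standing loose inside the guard; origin at the middle of its underside; a bystander.
- pliers: blue-handled pliers, 141 x 52 x 12 mm; origin at the middle of its underside; a bystander.
- marker: black felt marker, 130 x 17 mm; origin at the middle of its underside; a bystander.
- cup: china cup, 116 x 90 x 68 mm; origin at the middle of its underside; a bystander.
- solvent: white bottle with screw cap, 58 mm wide, 88 mm high; origin at the middle of its underside; a bystander.
- tape: roll of black tape, 63 mm across, 19 mm high; origin at the middle of its underside; a bystander.
- cases: stack of two flat grey parts cases, 106 x 67 x 37 mm; origin at the middle of its underside; a bystander.

How it is judged:
On the way:
1. the latch bar is lifted high enough to clear the tooth (value of joint latch above 0.14 rad), for 0.1 s.
At the end, for the whole second after the job is handed in: the latch bar is down (within 0.04 rad of level) with its nose behind the tooth (gate past 0.065 m, which is possible with the bar down only in the notch), the gate at rest and everything let go (value of joint latch below 0.04 rad and value of joint gate above 0.065 m and not (velocity of joint gate above 0.01 m/s) and velocity of joint gate above -0.01 m/s); the robot touches nothing.
It fails at once if the latch bar presses on the keeper with more than 15 N (contact force between latch_bar and keeper above 15 N).
It fails at once if a bystander is moved more than 30 mm (distance of any of screwdriver, foot, pliers, marker, cup, solvent, tape, cases from where it was at the start of the episode above 0.03 m).
It also fails if it takes over 58 s, if anything falls off the work surface, if the arm or the gripper's body presses on something with over 40 N, if the wrist force passes 120 N, or if a joint passes its speed limit or range.

## Working session

There is one attempt and no reset: what is moved stays moved. The work goes in short steps, each a Python script; the robot and the scene stay as the last script left them, time stands still between calls to the robot, and variables do not carry over. Pictures are saved under pics/ and viewed, at most 10 in all, crops included, and the job is handed in when it is done.

```bash
ls; mkdir -p pics; python3 - <<'E'
from rig import bot
import cv2, numpy as np
for n in("side","top"):
    p,d=bot.capture(n); cv2.imwrite(f"pics/{n}0.png",p); np.save(f"pics/{n}0.npy",d)
    print(n,bot.camera_model(n))
print(bot.read_t(),bot.read_finger_gap(),bot.pinch_z,bot.read_tool_rot())
E
```

```text
pics
side {'fx': 490.4226199081198, 'fy': 490.4226199081198, 'cx': 322.4750321180299, 'cy': 241.0945798742765, 'k1': -0.09412199055479938, 'extrinsics': array([[ 0.96608502, -0.08293435,  0.24454371,  0.2234494 ],
       [-0.25717569, -0.39427445,  0.88227452, -1.1435677 ],
       [ 0.02324647, -0.91524289, -0.40223134,  0.59980527],
       [ 0.        ,  0.        ,  0.        ,  1.        ]])}
top {'fx': 472.33653976552455, 'fy': 472.33653976552455, 'cx': 326.4832958801746, 'cy': 242.04575160722553, 'k1': 0.03101275447933663, 'extrinsics': array([[ 0.01964053, -0.99118364,  0.13103147,  0.3781998 ],
       [-0.99978111, -0.01852556,  0.00972291, -0.02283875],
       [-0.00720976, -0.13119376, -0.99133053,  1.36689344],
       [ 0.        ,  0.        ,  0.        ,  1.        ]])}
0.1 0.08532048803449557 0.0187 [ 9.92396078e-01  1.23084424e-01 -2.50459234e-05 -4.98710055e-04]
```

View pics/side0.png

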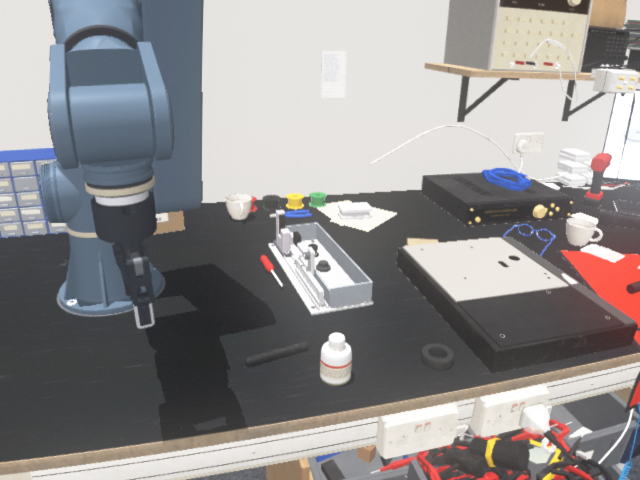

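View pics/top0.png

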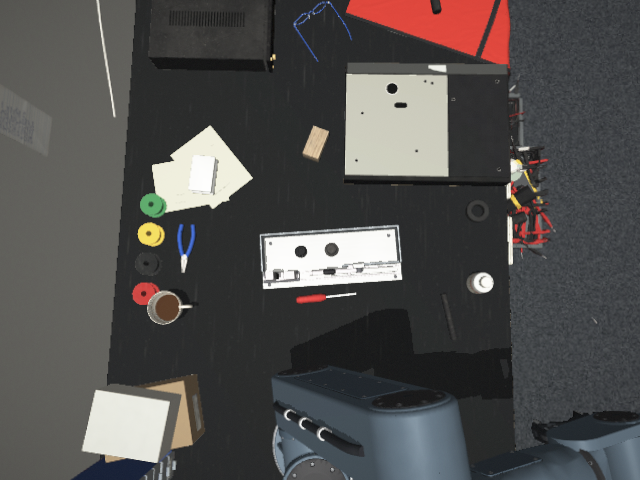

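The guard lies at about (330,258) in the top view and (318,265) in the side view. The keeper is on the left in the top view, which is +y. The screwdriver at (325,298) lies in front of the gate. I'll enlarge both views.

```bash
python3 - <<'E'
import cv2
s=cv2.imread("pics/side0.png");t=cv2.imread("pics/top0.png")
cv2.imwrite("pics/s1.png",cv2.resize(s[200:320,250:390],None,fx=5,fy=5,interpolation=2)[:600])
cv2.imwrite("pics/t1.png",cv2.resize(t[220:310,255:410],None,fx=5,fy=5,interpolation=2))
E
```

```text
(no output)
```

View pics/s1.png

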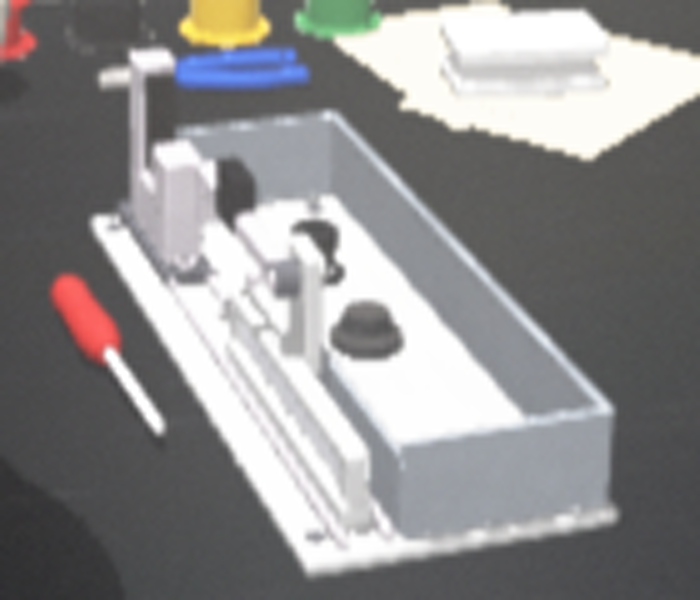

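View pics/t1.png

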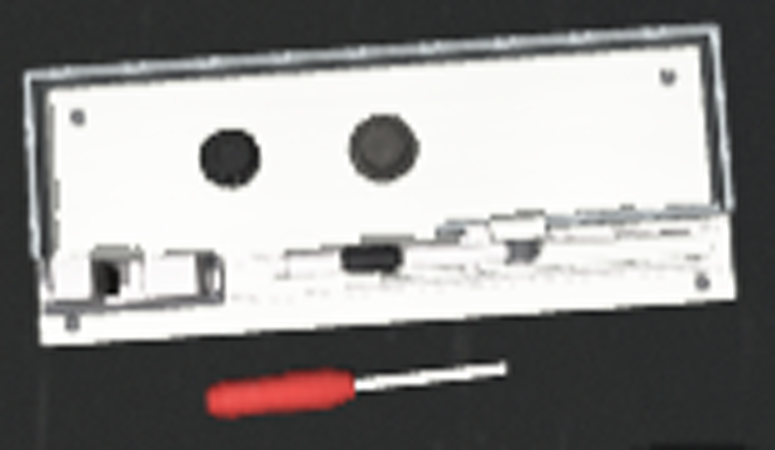

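```bash
cat > h.py <<'E'
import numpy as np, cv2
from rig import bot
from scipy.spatial.transform import Rotation as R
from scipy.optimize import least_squares
M={n:bot.camera_model(n) for n in("side","top")}
def proj(n,P):
    m=M[n];T=np.linalg.inv(m["extrinsics"]);K=np.array([[m["fx"],0,m["cx"]],[0,m["fy"],m["cy"]],[0,0,1]])
    return cv2.projectPoints(np.atleast_2d(np.asarray(P,float)),cv2.Rodrigues(T[:3,:3])[0],T[:3,3],K,np.array([m["k1"],0,0,0.]))[0][:,0]
def crop(n,u):
    o={"side":(250,200),"top":(255,220)}[n]
    return (np.asarray(u,float)+.5)/5-.5+o
def tri(us,ut):
    return least_squares(lambda P:np.r_[proj("side",P)[0]-us,proj("top",P)[0]-ut],[.45,0,.05])
E
python3 - <<'E'
from h import *
G={"top":[((-77.5,200,8),(40,346)),((-77.5,-200,8),(735,299)),((77.5,200,60),(27,72)),((77.5,-200,60),(716,27))],
"side":[((-77.5,200,8),(93,219)),((-77.5,-200,8),(308,571)),((77.5,-200,8),(617,513)),((77.5,200,60),(332,113)),((77.5,-200,60),(612,408))]}
def W(p,g): return R.from_euler("z",p[3]).apply(np.atleast_2d(g)/1000.)+p[:3]
f=lambda p:np.concatenate([(proj(n,W(p,[a for a,_ in G[n]]))-crop(n,[b for _,b in G[n]])).ravel() for n in G])
r=least_squares(f,[.45,0,0,0]);p=r.x;print(p);print(r.fun.round(1))
np.save("guard.npy",p)
for g in [(-45,5,98),(-45,5,115),(-45,-75,104),(-45,60,88),(-45,105,79),(-45,135,79),(-45,150,114),(-52,158,118)]:
    w=W(p,g)[0]
    print(g,w.round(3),*[((proj(n,w)[0]-{"side":(250,200),"top":(255,220)}[n]+.5)*5-.5).round(0) for n in("side","top")])
# grip triangulated: candidates
for us in [(235,190),(316,240)]:
    t=tri(crop("side",us),crop("top",(372,258)));print(us,t.x.round(3),t.fun.round(1))
D=np.load("pics/top0.npy");print(D[271,326:334])
q=R.from_quat(bot.read_tool_rot());print(q.as_matrix().round(2))
E
```

```text
[ 0.51223798 -0.02158449 -0.00075091  0.0869287 ]
[-0.   0.6  0.2  0.5 -2.8 -0.7  1.9 -1.3 -1.4  0.4 -1.2 -0.7 -0.6  0.1
  0.7 -0.3  1.9  1.7]
(-45, 5, 98) [ 0.467 -0.021  0.097] [237. 202.] [375. 258.]
(-45, 5, 115) [ 0.467 -0.021  0.114] [237. 171.] [375. 256.]
(-45, -75, 104) [ 0.474 -0.1    0.103] [286. 254.] [524. 247.]
(-45, 60, 88) [0.462 0.034 0.087] [206. 179.] [274. 266.]
(-45, 105, 79) [0.458 0.079 0.078] [183. 163.] [193. 273.]
(-45, 135, 79) [0.456 0.109 0.078] [168. 144.] [138. 277.]
(-45, 150, 114) [0.454 0.124 0.113] [160.  76.] [103. 275.]
(-52, 158, 118) [0.447 0.131 0.117] [144.  66.] [ 88. 288.]
(235, 190) [ 0.467 -0.019  0.103] [ 0. -0. -0.  0.]
(316, 240) [ 0.489 -0.023  0.073] [-7.2  0.6  1.6 -7.5]
[1.2553772 1.258053  1.2513437 1.2545843 1.2514181 1.2568859 1.2487341
 1.2559031]
[[ 0.97  0.24 -0.  ]
 [ 0.24 -0.97  0.  ]
 [ 0.   -0.   -1.  ]]
```

```bash
cat >> h.py <<'E'
g=np.load("guard.npy"); yaw=g[3]; RG=R.from_euler("z",yaw); gx=RG.apply([1,0,0]); gy=RG.apply([0,1,0])
GRIP0=np.array([.467,-.0205,.098])
def base(s):
    y=gx*s; z=np.array([0,0,-1.]); return R.from_matrix(np.c_[np.cross(y,z),y,z])
def pose(a,trav,s,grip0=GRIP0):
    """TCP pose for bar angle a and gate travel trav, grasp point at the grip centre"""
    piv=grip0-.08*gy-np.array([0,0,.010])
    rot=R.from_rotvec(gx*a); c=piv+rot.apply(grip0-piv)+trav*gy
    q=rot*base(s); return c+q.apply([0,0,bot.pinch_z]), q.as_quat()
def st(): 
    print("t %.2f"%bot.read_t(),"gap %.4f"%bot.read_finger_gap(),"F",(RG.inv().apply(bot.read_force())).round(1),"tcp",np.round(bot.read_eef_pos(),4))
E
python3 - <<'E'
from h import *
for s in(1,-1):
    for a,t in((0,0),(.22,0),(.22,.105)): print(s,a,t,np.round(bot.solve_ik(*pose(a,t,s)) if bot.solve_ik(*pose(a,t,s)) is not None else np.nan,2))
E
```

```text
1 0 0 [-0.14  0.44  1.98 -0.    0.72 -0.23]
1 0.22 0 [-0.26  0.43  1.95  0.28  0.85 -0.54]
1 0.22 0.105 [-0.04  0.41  1.99  0.31  0.8  -0.35]
-1 0 0 nan
-1 0.22 0 [-0.26  0.43  1.95  0.28  0.85  2.6 ]
-1 0.22 0.105 [-0.04  0.41  1.99  0.31  0.8   2.79]
```

```bash
python3 - <<'E'
from h import *
P,q=pose(0,0,1)
bot.goto(P+[0,0,.13],q); bot.grip(.05,30)
bot.move_straight(P+[0,0,.06]); st()
p,d=bot.capture("side"); cv2.imwrite("pics/s2.png",cv2.resize(p[170:290,220:360],None,fx=5,fy=5,interpolation=2))
p,d=bot.capture("top"); cv2.imwrite("pics/t2.png",cv2.resize(p[220:310,255:410],None,fx=5,fy=5,interpolation=2))
E
```

```text
t 3.35 gap 0.0500 F [ 0.8 -0.2 -0.6] tcp [ 0.4674 -0.0205  0.1399]
```

View pics/s2.png

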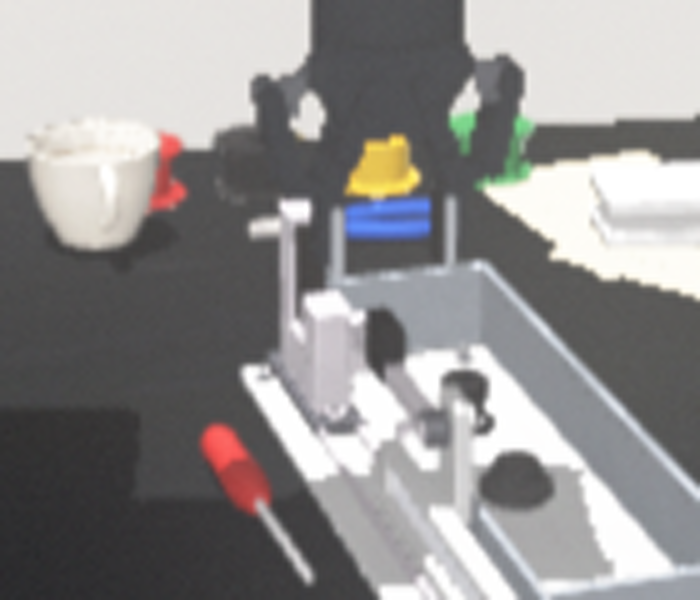

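The fingers, at about (337,240) and (450,230), straddle the black grip at (385,340). The foot and screwdriver are clear. I'll go down and grip.

```bash
python3 - <<'E'
from h import *
P,q=pose(0,0,1)
bot.move_straight(P,feed=.08); st()
bot.grip(.0,30); st(); print(bot.read_grip_force())
E
```

```text
t 4.35 gap 0.0502 F [-0.6 -0.1  0.2] tcp [ 0.4673 -0.0205  0.0797]
t 4.76 gap 0.0134 F [-2.2 -0.7  6.4] tcp [ 0.4669 -0.0205  0.0797]
34.327290058135986
```

```bash
python3 - <<'E'
from h import *
for a in (.08,.16,.23): bot.move_straight(*pose(a,0,1),feed=.05); st()
for t in (.03,.055): bot.move_straight(*pose(.23,t,1),feed=.05); st()
p,d=bot.capture("side"); cv2.imwrite("pics/s3.png",cv2.resize(p[190:290,240:360],None,fx=6,fy=6,interpolation=2))
E
```

```text
t 5.03 gap 0.0134 F [-0.4 -1.2 -2.3] tcp [ 0.4669 -0.0206  0.0857]
t 5.31 gap 0.0136 F [-1.1 -0.4 -1.9] tcp [ 0.4669 -0.0206  0.0919]
t 5.58 gap 0.0137 F [-0.8 -0.5 -3.6] tcp [ 0.4669 -0.0209  0.0973]
t 6.33 gap 0.0132 F [-0.4 -0.2 -6.4] tcp [0.4643 0.0094 0.0977]
t 6.97 gap 0.0138 F [-1.6  0.2 -7. ] tcp [0.4621 0.0344 0.0978]
```

View pics/s3.png

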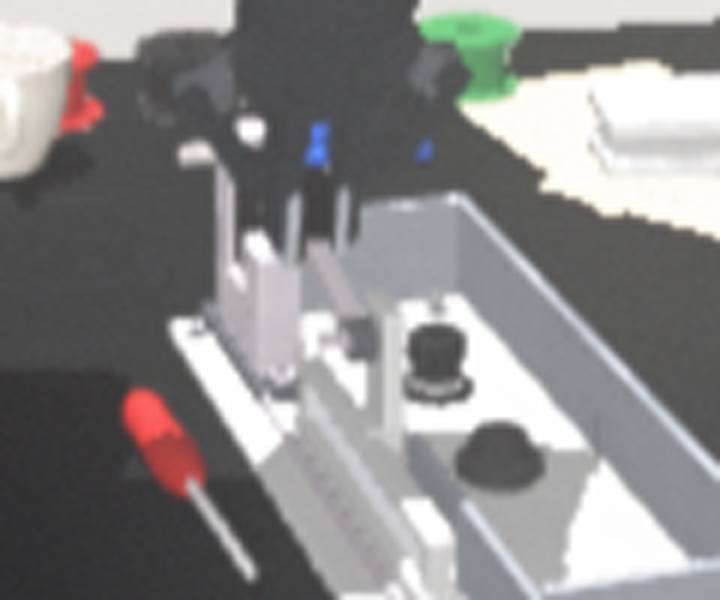

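The bar is lifted, sloping up from the stile at (370,330) to the pinched grip at (320,250), and it travelled with the gripper. Next I'll feel for the buffer.

```bash
python3 - <<'E'
from h import *
def fy():
    v=[]
    for _ in range(4): bot.hold(.03); v.append(RG.inv().apply(bot.read_force()))
    return np.mean(v,0)
t=.055; H=[]
while t<.110:
    t+=.0007; bot.move_straight(*pose(.23,t,1),feed=.015)
    f=fy(); H.append(f[1]); 
    b=np.median(H[:-3]) if len(H)>6 else f[1]
    if f[1]<b-3.5: break
print("t",round(t,4),"base",b.round(2),np.round(H,1)); print(f.round(1)); st()
E
```

```text
t 0.0844 base -1.16 [-1.4 -1.9 -0.6 -0.5 -0.9 -0.7 -0.9 -1.1 -0.8 -1.1 -1.5 -1.2 -1.  -0.8
 -1.  -1.4 -1.3 -0.9 -1.1 -1.  -1.  -1.4 -1.5 -1.3 -0.9 -1.  -0.9 -1.4
 -1.7 -1.4 -1.7 -1.1 -1.2 -1.4 -1.4 -1.2 -1.8 -1.3 -1.8 -2.3 -4.4 -6.7]
[-5.  -6.7 -7.2]
t 23.12 gap 0.0135 F [-5.2 -6.6 -6.9] tcp [0.4597 0.0629 0.0977]
```

```bash
python3 - <<'E'
from h import *
def ff():
    v=[]
    for _ in range(3): bot.hold(.03); v.append(RG.inv().apply(bot.read_force()))
    return np.mean(v,0)
T=.0830
bot.move_straight(*pose(.23,T,1),feed=.015); b=ff(); print(b.round(1))
a=.23
while a>.025:
    a-=.008; bot.move_straight(*pose(a,T,1),feed=.02); f=ff(); print(round(a,3),f.round(1))
    if f[2]-b[2]>6 or abs(f[1]-b[1])>5: print("STOP");break
st()
E
```

```text
[-5.2 -2.9 -7.8]
0.222 [-4.9 -2.4 -7.8]
0.214 [-5.3 -2.8 -7. ]
0.206 [-5.1 -3.  -6.5]
0.198 [-5.6 -2.4 -6.6]
0.19 [-5.4 -3.3 -6.4]
0.182 [-4.9 -2.8 -6.3]
0.174 [-5.  -2.4 -6.2]
0.166 [-6.  -2.9 -5.6]
0.158 [-5.3 -2.5 -5.5]
0.15 [-5.5 -2.9 -6. ]
0.142 [-5.4 -2.2 -5.4]
0.134 [-5.2 -2.3 -5. ]
0.126 [-5.7 -2.4 -4.5]
0.118 [-5.4 -2.2 -4.4]
0.11 [-5.5 -1.8 -4.8]
0.102 [-5.6 -2.  -4.1]
0.094 [-5.8 -1.2 -3.3]
0.086 [-6.3 -1.  -3.3]
0.078 [-6.  -1.  -2.9]
0.07 [-6.2 -1.2 -3. ]
0.062 [-6.3 -1.2 -2. ]
0.054 [-6.1 -1.3 -2.1]
0.046 [-6.5 -1.5 -2.4]
0.038 [-6.1 -1.5 -1.9]
0.03 [-6.3 -1.6 -1.9]
0.022 [-6.6 -1.6 -2.3]
t 32.58 gap 0.0136 F [-7.  -1.2 -2.5] tcp [0.4597 0.0624 0.0814]
```

The nose went into the notch freely. I'll release, retreat and look.

```bash
python3 - <<'E'
from h import *
bot.grip(.05); bot.hold(.3); st()
P=np.array(bot.read_eef_pos())
bot.move_straight(P+[0,0,.12],feed=.12); bot.goto(P+[-.15,-.25,.15],bot.read_tool_rot()); st()
p,d=bot.capture("side"); a=cv2.resize(p[195:295,250:350],None,fx=4,fy=4,interpolation=2)
p,d=bot.capture("top"); b=cv2.resize(p[230:330,260:360],None,fx=4,fy=4,interpolation=2)
cv2.imwrite("pics/f.png",np.hstack([a,b]))
E
```

```text
t 33.32 gap 0.0502 F [ 0.3 -0.2 -0.7] tcp [0.4598 0.0623 0.0811]
t 35.59 gap 0.0500 F [ 1.2 -0.1  0.3] tcp [ 0.3102 -0.1873  0.2309]
```

View pics/f.png

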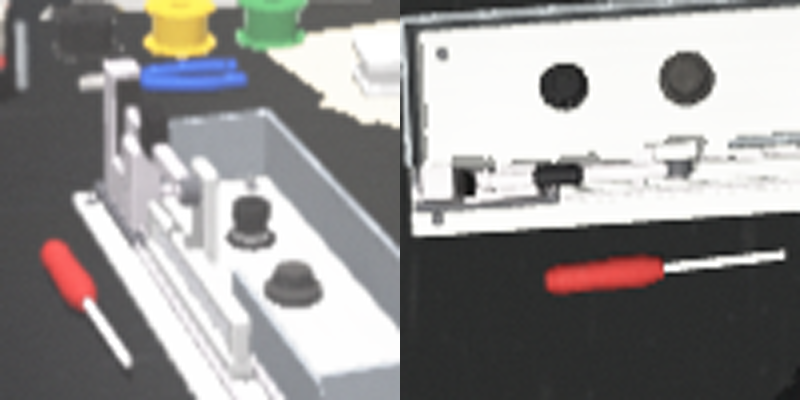

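The gate is shut: the grip at (558,173) in the right panel has moved about 80 mm. The bar is level, its nose is at the notch by the post, and the screwdriver and foot are where they were. The robot is clear of everything.

```bash
python3 -c "
from rig import bot
print(bot.sign_off(), bot.read_t())"
```

```text
the job is handed in; nothing more can be done
the job is handed in; nothing more can be done
```

The gate is shut and latched, and the job was handed in at about 36 s of the 58 s allowed: the nose met the buffer at about 7 N at the wrist, the bar went freely into the notch, and the last picture showed the gate about 80 mm shut; sign-off returned no verdict.

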